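# Put the big print scraper back in its slotted stand

## Robot

A 6-joint arm with a two-finger parallel gripper is mounted at the origin on the work surface. World frame = base frame: x ahead of the robot, y to its left, z up, the work surface at z = 0. Lengths are in mm, angles in degrees, forces in N, time in s.
With the tool pointing down it reaches from about 300 to 850 mm from the base axis. Payload 4.2 kg.
Tool frame: the origin (TCP) lies at the very end of the fingers, on their centre line; the grasp point (between the pads) lies 19 mm behind it (env.grasp_offset is the distance from the TCP to the grasp point, in mm); z points along the fingers, y is the line along which they close (so a half turn about z gives the same grasp; the last joint's range is limited). The gripper opens to 91 mm and grips with 3 to 60 N. Pads are 32 mm wide; open, the fingers measure 118 mm over their backs; the gripper's body (76 mm by 178 mm) begins 60 mm behind the grasp point.
Start: joints at [-69.442, 18.312, 89.639, -0, 72.044, -1.146], TCP at [212.643, -534.253, 213.976] pointing down, gripper open.
Joint ranges: [-177.97, 177.97], [-48.28, 115.42], [12.27, 149.76], [-77.06, 257.06], [2.81, 150.46], [-146.56, 146.56]. Speed limits (degrees/s): [147.25, 147.25, 180, 180, 180, 180].

## Interface

Orientations are given as [roll, pitch, yaw] about the fixed x, y, z axes, in that order (R = Rz(yaw) Ry(pitch) Rx(roll)).
In Python, from workcell import env gives the robot as it stands. The module is installed in compiled form; this text tells all that it offers.
- The arm moves only by the tool send_rows, never from a script. Its argument "motion" is a list of rows, each an object of numbers: "tx", "ty", "tz": the shift along the tool's x, y, z in units of 500 mm (1.0 is 500 mm); "rx", "ry", "rz": the turn, a rotation vector about the tool's x, y, z in units of 30 degrees (1.0 is 30 degrees); "gripper": the closure, from -1 (fully open) to 1 (shut). In form: [{"tx": .., "ty": .., "tz": .., "rx": .., "ry": .., "rz": .., "gripper": ..}, ...]. A call has 1 to 12 rows; each row shifts and turns the commanded pose from where the row before left it, along the tool's axes as they then stand; what a row does not reach is not made up. A row lasts 1/8 s, in which the tool goes at most 62.5 mm and 10.7 degrees, less where a joint would pass 70% of its speed; a pose out of reach is approached as far as the arm can. A call with a number of a shift or a turn outside -1 to 1 is refused whole. A call with a gripper value outside its range is refused whole. The fingers move at their own pace and stop on an object; "grip_force" is the grip in N (left out, the last holds). Time passes only in rows, so rows that do not move let the fingers close. It gives the time, the measured TCP pose, the force, the opening and the grip force at its end, in the units of the state.
- env.state(): the state, without advancing time (a new reading comes with each control period).
- env.grab_frame(name): name is "scene" or "top"; returns a dict with "frame" (400x640x3 uint8, red, green, blue), "vertical_fov" (degrees; the focal length in pixels is half the picture's height over the tangent of half this angle, whatever the lens; pixels are square), "cx", "cy" (the principal point, pixels), "rvec" (rotation vector, rad) and "tvec" (3), from world to camera coordinates, as OpenCV has them. Camera axes: x right, y down, z forward; pixel columns grow to the right and rows downward; lengths in mm; the calibration is good to about 2 mm. A picture is of the moment at which its call begins. There is no depth.
- env.job_done(): hands the job in; it is judged then, once.
The state is a dict: "time_s": time; "qpos": joint angles; "qvel": joint speeds; "effort": joint torques, N m; "ee_pos": TCP position; "ee_rot": TCP orientation; "force": force on the tool from outside, world axes, zero at the start; "torque": the same for the moment, N m; "gripper_width": finger opening in mm; "gripper_force": force on a finger pad.
Only numpy, scipy, OpenCV 4.12 (cv2) and the standard library are available. Lean on these libraries where they do the work, as an engineer would, in place of code of your own. Each camera call takes 0.05 s, during which the arm holds its last target. There are 200 camera calls.

## Task

Tidy the demo table: put the bigger of the two wooden-handled scrapers into the empty slotted wooden stand, standing on its edge with the blade fully down in the slot and the handle on the ledge close in front of the slot, then let go. Leave the smaller scraper where it stands.

Things in the scene. Friction and masses are not known exactly. Their poses are not given: they have to be found in the camera images.
- scraper_grip (a point): Handle centre of the bigger scraper, which stands on its long edge. Wooden handle 100 mm long (x), 24 thick (y), 50 high (z); this point is 25 mm over its underside. From its +x end goes a flat aluminium blade 90 mm long, 4 thick, 50 high, flush below and above. x points to the blade tip, z up. About 160 g, balances 20 mm bladewards. Blade starts pointing away from the robot +-25 deg.
- scraper_tip (a point): Middle of the far end of the bigger scraper's blade, half-way up: 140 mm from scraper_grip along +x; same axes.
- slot (a point): Front end of the slot of the fixed empty wooden stand, mid-width, on its floor, 12 mm over the table. x into the slot (away from the robot +-15 deg), z up. Slot 20 mm wide, 90 long, 40 deep, open above and in front; walls 18 thick. In front (-x) the floor goes on as a ledge 115 long, 80 wide for the handle, too thick for the slot. The like stand beside it is taken by a steel rule.
- small_grip (a point): Centre of the handle of the smaller scraper, 17 mm over its underside. It stands on edge like the bigger one and is to be left alone: wooden handle 70 mm long (x), 20 thick, 34 high, aluminium blade 40 mm long from its +x end.
Mind the look-alikes: they are no part of the job. What is shaped like the part that bears scraper_grip but blue is not meant.

How it is judged:
By the outcome, as a careful person would: the job done as asked, in the order asked, and still so for the second after the job is handed in, with the robot touching nothing.
It also fails if it takes over 38 s, if anything falls off the work surface, if the arm or the gripper's body presses on something with over 40 N, if the wrist force passes 120 N, or if a joint passes its speed limit or range.

## Working session

There is one attempt and no reset: what is moved stays moved. The work goes in short steps, Python scripts to look and compute and a tool call to move; the robot and the scene stay as the last step left them, time stands still between calls to the robot, and variables do not carry over. Pictures are saved under pics/ and viewed, at most 10 in all, crops included, and the job is handed in when it is done.

Besides the shell and the picture viewer there is one more tool, called by a JSON object that holds its "op" and its "data". send_rows: Moves the arm, as the interface text tells. Shifts and turns lie within -1 to 1; 1 stands for 500 mm of shift or 30 degrees of turn. Its arguments: {"type":"object","properties":{"motion":{"type":"array"},"grip_force":{"type":"number"}},"required":["motion"]}

```bash
mkdir -p pics
python3 - <<'E'
from workcell import env
import cv2,numpy as np,pickle
for n in ("scene","top"):
    f=env.grab_frame(n); pickle.dump(f,open(n+".pkl","wb"))
    cv2.imwrite(f"pics/{n}0.png",f["frame"][:,:,::-1])
    R=cv2.Rodrigues(np.array(f["rvec"],float))[0]
    print(n,f["vertical_fov"],f["cx"],f["cy"],-R.T@np.array(f["tvec"]).ravel(),R.round(3).tolist())
print(env.state())
E
```

```text
scene 54.688557928433674 316.0529643242032 198.34389579734554 [1186.24904337 -378.95278383  771.45985808] [[0.532, 0.847, -0.011], [0.57, -0.368, -0.735], [-0.626, 0.384, -0.679]]
top 51.115915243565745 322.1660513856682 199.57721673379805 [427.42502854  -1.82106261 973.21552142] [[0.03, -1.0, -0.005], [-0.996, -0.03, -0.08], [0.08, 0.008, -0.997]]
{'time_s': 0.1, 'qpos': array([-6.94431759e+01,  1.83472407e+01,  8.97000365e+01, -1.45188088e-03,
        7.20437369e+01, -1.14728769e+00]), 'qvel': array([ 0.03322322, -0.11673703, -0.12437813,  0.08020328,  0.05691789,
        0.13072969]), 'effort': array([-2.06644227e-04, -4.13331664e+01, -2.32510006e+01,  7.28645339e-02,
        4.21842153e-02, -4.40772283e-05]), 'ee_pos': array([ 212.46254712, -533.81558363,  213.20754307]), 'ee_rot': array([-1.79908977e+02, -4.42164250e-04,  2.17045601e+01]), 'force': array([0.8894039 , 0.03870685, 0.51159563]), 'torque': array([ 0.02489588, -0.00178147,  0.08126467]), 'gripper_force': 0.0, 'gripper_width': 91.07215973194995}
```

View pics/scene0.png

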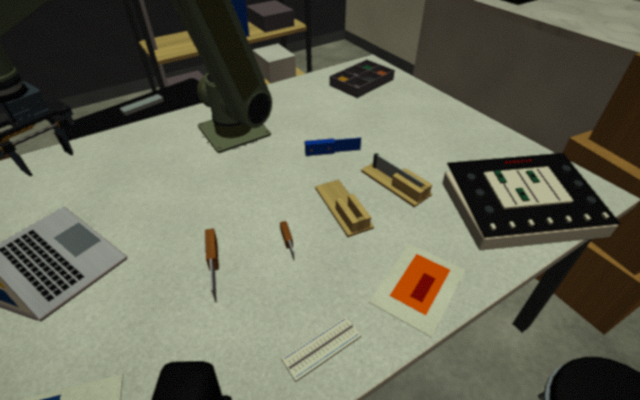

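View pics/top0.png

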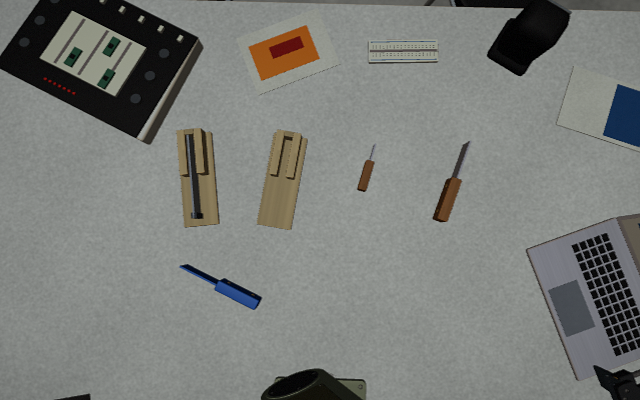

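The scene view shows the bigger scraper at about (211,260), the smaller at (287,238) and the empty stand at (345,208). In the top view they are at (450,185), (368,170) and (283,180). Next I enlarge the top view around the scraper and stand, and pull brown masks.

```bash
cat > h.py <<'E'
import cv2,numpy as np,pickle
def cam(f):
    R=cv2.Rodrigues(np.array(f["rvec"],float))[0]; return R,-R.T@np.array(f["tvec"],float).ravel(),200/np.tan(np.radians(f["vertical_fov"]/2))
def ray(f,u,v,z):
    R,C,F=cam(f); d=R.T@np.array([(u-f["cx"])/F,(v-f["cy"])/F,1]); return C+d*(z-C[2])/d[2]
def proj(f,P):
    R,C,F=cam(f); c=R@(np.array(P,float)-C); return np.array([F*c[0]/c[2]+f["cx"],F*c[1]/c[2]+f["cy"]])
def zoom(f,x0,y0,x1,y1,s): return cv2.resize(f["frame"][y0:y1,x0:x1,::-1],None,fx=s,fy=s,interpolation=cv2.INTER_CUBIC)
E
python3 - <<'E'
from h import *
f=pickle.load(open("top.pkl","rb"))
a=zoom(f,250,120,315,240,5); b=zoom(f,420,130,485,250,5)[:600]
cv2.imwrite("pics/z.png",np.hstack([a,b]))
hsv=cv2.cvtColor(f["frame"],cv2.COLOR_RGB2HSV)
m=cv2.inRange(hsv,(3,110,50),(14,255,255))
for c in cv2.findContours(m,0,1)[0]:
    if cv2.contourArea(c)>80:
        r=cv2.minAreaRect(c); print(r, [ray(f,*p,50)[:2].round(1).tolist() for p in cv2.boxPoints(r)])
E
```

```text
((448.29998779296875, 198.60000610351562), (11.70042896270752, 44.58811950683594), 18.434947967529297) [[468.8, -245.9], [563.7, -276.4], [556.1, -301.0], [461.4, -270.4]]
((365.36700439453125, 174.610107421875), (8.333088874816895, 30.075746536254883), 16.699243545532227) [[530.3, -71.2], [595.4, -88.9], [590.6, -106.8], [525.4, -89.0]]
((283.4457702636719, 52.20937728881836), (36.37947463989258, 62.42717361450195), 69.30455017089844) [[848.0, 185.8], [904.0, 54.2], [824.4, 22.2], [769.0, 153.1]]
```

View pics/z.png

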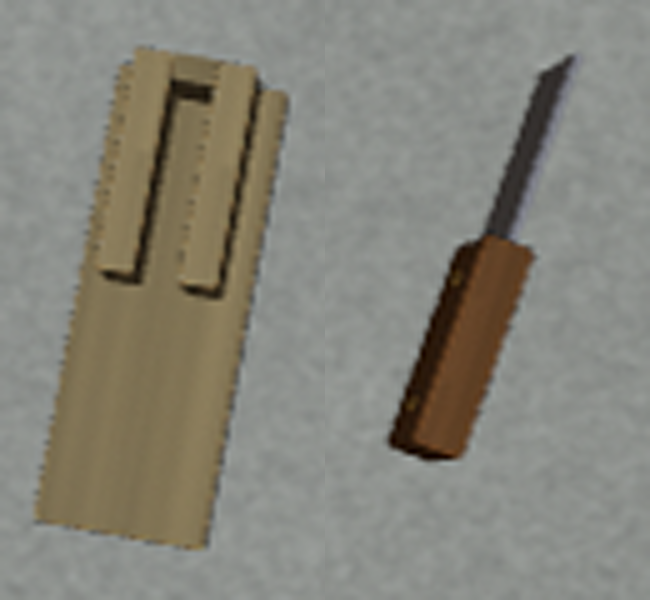

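The crop shows the scraper handle's top face with corners near (482,237), (534,250), (410,445) and (465,457), and the blade tip at (575,57). The stand's wall tops meet the slot front at (137,272) and (182,285). I cast these onto their planes and cross-check in the scene view.

Run:
```python
from h import *
f=pickle.load(open("top.pkl","rb"));g=pickle.load(open("scene.pkl","rb"))
S=lambda x,y,z:ray(f,420+(x-325)/5-.4,130+y/5-.4,z)
T=lambda x,y,z:ray(f,250+x/5-.4,120+y/5-.4,z)
yaw=lambda d:np.degrees(np.arctan2(d[1],d[0]))
FL,FR,NL,NR=S(482,237,50),S(534,250,50),S(410,445,50),S(465,457,50)
tip=S(575,57,50)
c=(FL+FR+NL+NR)/4; d=(FL+FR-NL-NR)/2
print("handle",c,yaw(d),np.linalg.norm(d),"tip",tip,yaw(tip-c),np.linalg.norm(tip-c))
a=[T(137,48,52),T(172,55,52),T(137,272,52),T(100,268,52)]
b=[T(218,63,52),T(256,72,52),T(220,290,52),T(182,285,52)]
fr=(a[2]+b[3])/2; bk=(a[1]+b[0])/2
print("slot front",fr,"back",bk,yaw(bk-fr),np.linalg.norm(bk-fr), "width",np.linalg.norm(a[1]-b[0]),np.linalg.norm(a[2]-b[3]))
n1,n2=T(37,522,12),T(207,548,12); n=(n1+n2)/2
print("ledge front",n,np.linalg.norm(n1-n2),yaw(n2-n1)+90,"dist",np.linalg.norm((fr-n)[:2]),yaw(fr-n))
e1,e2=T(120,65,12),T(290,95,12); print("edge yaws",yaw(e1-n1),yaw(e2-n2),np.linalg.norm(e2-n2))
# scene check: overlay
im=g["frame"][:,:,::-1].copy()
def box(o,yw,x0,x1,w,z0,z1,col):
    u=np.array([np.cos(np.radians(yw)),np.sin(np.radians(yw))]);v=np.array([-u[1],u[0]])
    for z in(z0,z1):
        q=[proj(g,[*(o[:2]+x*u+y*v),z]) for x,y in((x0,-w),(x1,-w),(x1,w),(x0,w))]
        cv2.polylines(big,[np.int32((np.array(q)-[190,170]+.5)*4)],1,col,1)
big=cv2.resize(im[170:310,190:385],None,fx=4,fy=4,interpolation=cv2.INTER_CUBIC)
h=c; yw=yaw(tip-c)
box(c,yw,-50,50,12,0,50,(0,255,0));box(c,yw,50,140,2,0,50,(255,255,0))
box(fr,yaw(bk-fr),0,90,10,12,52,(0,0,255));box(fr,yaw(bk-fr),-115,0,40,12,12,(255,0,0))
cv2.imwrite("pics/ov.png",big)
```

```text
handle [ 511.54415877 -275.32698419   50.        ] -18.183329283922518 97.92821710868125 tip [ 642.98677157 -320.11078963   50.        ] -18.814487214369837 138.86234078192018
slot front [552.98090715  97.30771912  52.        ] back [652.51982547  85.19088963  52.        ] -6.940443522793156 100.27369455212947 width 20.967985958336136 20.881920015500505
ledge front [439.31810137 114.31328072  12.        ] 79.10304699213397 -6.922546380312724 dist 114.92790149461709 -8.509142066935803
edge yaws -7.876193214999115 -8.335548692660359 214.2251439856248
```

View pics/ov.png

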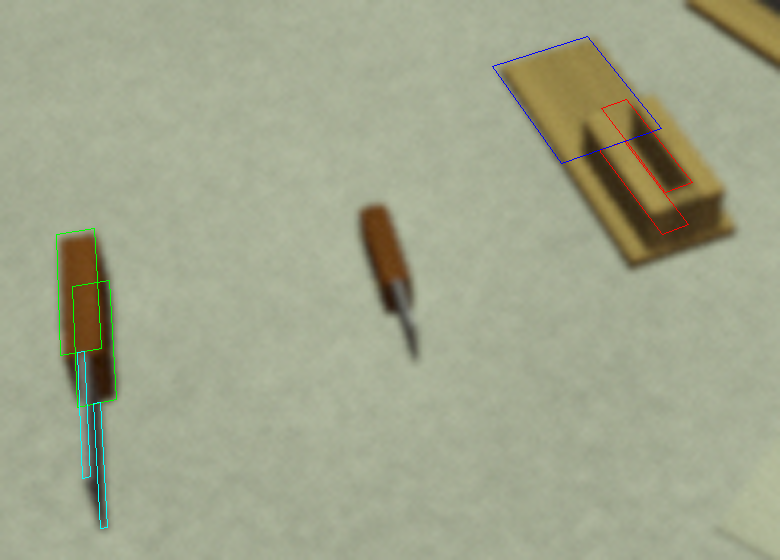

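The overlay matches the picture apart from a common offset of about 1 px (2 mm), so the two views agree. The scraper is at (511.5, -275.3) with yaw -18.5. The slot front is at (553, 97.3) with yaw about -7.5. Now I move above the grasp point, 15 mm bladewards of the handle centre.

{"op": "send_rows", "data": {"motion": [{"tx":0.077,"ty":-0.024,"gripper":-1},{"tx":0.077,"ty":-0.024,"gripper":-1},{"tx":0.077,"ty":-0.024,"gripper":-1},{"tx":0.077,"ty":-0.024,"gripper":-1},{"tx":0.077,"ty":-0.024,"gripper":-1},{"tx":0.077,"ty":-0.024,"gripper":-1},{"tx":0.077,"ty":-0.024,"gripper":-1},{"tx":0.077,"ty":-0.024,"gripper":-1},{"tx":0.077,"ty":-0.024,"gripper":-1},{"tx":0.077,"ty":-0.024,"gripper":-1}]}}

```text
invalid input at $.motion[0]: expected keys tx, ty, tz, rx, ry, rz, gripper
```

{"op": "send_rows", "data": {"motion": [{"rz":0.268,"gripper":-1},{"rz":0.268,"gripper":-1},{"rz":0.268,"gripper":-1},{"rz":0.268,"gripper":-1},{"rz":0.268,"gripper":-1},{"gripper":-1},{"gripper":-1}]}}

```text
invalid input at $.motion[0]: expected keys tx, ty, tz, rx, ry, rz, gripper
```

All keys are required in every row.

{"op": "send_rows", "data": {"motion": [{"tx":0.077,"ty":-0.024,"tz":0,"rx":0,"ry":0,"rz":0,"gripper":-1},{"tx":0.077,"ty":-0.024,"tz":0,"rx":0,"ry":0,"rz":0,"gripper":-1},{"tx":0.077,"ty":-0.024,"tz":0,"rx":0,"ry":0,"rz":0,"gripper":-1},{"tx":0.077,"ty":-0.024,"tz":0,"rx":0,"ry":0,"rz":0,"gripper":-1},{"tx":0.077,"ty":-0.024,"tz":0,"rx":0,"ry":0,"rz":0,"gripper":-1},{"tx":0.077,"ty":-0.024,"tz":0,"rx":0,"ry":0,"rz":0,"gripper":-1},{"tx":0.077,"ty":-0.024,"tz":0,"rx":0,"ry":0,"rz":0,"gripper":-1},{"tx":0.077,"ty":-0.024,"tz":0,"rx":0,"ry":0,"rz":0,"gripper":-1},{"tx":0.077,"ty":-0.024,"tz":0,"rx":0,"ry":0,"rz":0,"gripper":-1},{"tx":0.077,"ty":-0.024,"tz":0,"rx":0,"ry":0,"rz":0,"gripper":-1}]}}

```text
time_s: 1.35
ee_pos: [526.7, -279.3, 213.5]
ee_rot: [-180.0, 0.0, 21.7]
force: [0.1, -0.0, -0.4]
gripper_width: 91.5
gripper_force: 0.0
```

{"op": "send_rows", "data": {"motion": [{"tx":0,"ty":0,"tz":0,"rx":0,"ry":0,"rz":0.268,"gripper":-1},{"tx":0,"ty":0,"tz":0,"rx":0,"ry":0,"rz":0.268,"gripper":-1},{"tx":0,"ty":0,"tz":0,"rx":0,"ry":0,"rz":0.268,"gripper":-1},{"tx":0,"ty":0,"tz":0,"rx":0,"ry":0,"rz":0.268,"gripper":-1},{"tx":0,"ty":0,"tz":0,"rx":0,"ry":0,"rz":0.268,"gripper":-1},{"tx":0,"ty":0,"tz":0,"rx":0,"ry":0,"rz":0,"gripper":-1},{"tx":0,"ty":0,"tz":0,"rx":0,"ry":0,"rz":0,"gripper":-1}]}}

```text
time_s: 2.22
ee_pos: [525.8, -280.3, 213.7]
ee_rot: [-180.0, 0.0, -18.4]
force: [-0.0, -0.1, -0.5]
gripper_width: 90.9
gripper_force: 0.0
```

{"op": "send_rows", "data": {"motion": [{"tx":0,"ty":0,"tz":0.1,"rx":0,"ry":0,"rz":0,"gripper":-1},{"tx":0,"ty":0,"tz":0.1,"rx":0,"ry":0,"rz":0,"gripper":-1},{"tx":0,"ty":0,"tz":0.1,"rx":0,"ry":0,"rz":0,"gripper":-1},{"tx":0,"ty":0,"tz":0.06,"rx":0,"ry":0,"rz":0,"gripper":-1},{"tx":0,"ty":0,"tz":0.04,"rx":0,"ry":0,"rz":0,"gripper":-1},{"tx":0,"ty":0,"tz":0,"rx":0,"ry":0,"rz":0,"gripper":-1},{"tx":0,"ty":0,"tz":0,"rx":0,"ry":0,"rz":0,"gripper":-1}]}}

```text
time_s: 3.1
ee_pos: [526.6, -280.8, 14.8]
ee_rot: [180.0, -0.1, -18.5]
force: [-0.1, 0.2, 0.8]
gripper_width: 91.1
gripper_force: 0.0
```

{"op": "send_rows", "data": {"motion": [{"tx":0,"ty":0,"tz":0,"rx":0,"ry":0,"rz":0,"gripper":1},{"tx":0,"ty":0,"tz":0,"rx":0,"ry":0,"rz":0,"gripper":1},{"tx":0,"ty":0,"tz":0,"rx":0,"ry":0,"rz":0,"gripper":1},{"tx":0,"ty":0,"tz":0,"rx":0,"ry":0,"rz":0,"gripper":1},{"tx":0,"ty":0,"tz":0,"rx":0,"ry":0,"rz":0,"gripper":1},{"tx":0,"ty":0,"tz":0,"rx":0,"ry":0,"rz":0,"gripper":1},{"tx":0,"ty":0,"tz":0,"rx":0,"ry":0,"rz":0,"gripper":1},{"tx":0,"ty":0,"tz":0,"rx":0,"ry":0,"rz":0,"gripper":1}], "grip_force": 30}}

```text
time_s: 4.1
ee_pos: [526.0, -280.4, 13.9]
ee_rot: [180.0, 0.0, -18.5]
force: [0.7, -1.1, -1.0]
gripper_width: 24.0
gripper_force: 30.0
```

Gripped at 24 mm width, as expected. Lift, turn, and move over the stand.

{"op": "send_rows", "data": {"motion": [{"tx":0,"ty":0,"tz":-0.03,"rx":0,"ry":0,"rz":0,"gripper":1},{"tx":0,"ty":0,"tz":-0.06,"rx":0,"ry":0,"rz":0,"gripper":1},{"tx":0,"ty":0,"tz":-0.08,"rx":0,"ry":0,"rz":0,"gripper":1},{"tx":0,"ty":0,"tz":-0.07,"rx":0,"ry":0,"rz":0,"gripper":1},{"tx":0,"ty":0,"tz":0,"rx":0,"ry":0,"rz":-0.18,"gripper":1},{"tx":0,"ty":0,"tz":0,"rx":0,"ry":0,"rz":-0.18,"gripper":1},{"tx":0,"ty":0,"tz":0,"rx":0,"ry":0,"rz":0,"gripper":1}]}}

```text
time_s: 4.97
ee_pos: [525.9, -280.3, 134.7]
ee_rot: [180.0, -0.0, -7.8]
force: [0.4, -0.7, -1.8]
gripper_width: 24.0
gripper_force: 30.0
```

{"op": "send_rows", "data": {"motion": [{"tx":-0.007,"ty":-0.04,"tz":0,"rx":0,"ry":0,"rz":0,"gripper":1},{"tx":-0.013,"ty":-0.076,"tz":0,"rx":0,"ry":0,"rz":0,"gripper":1},{"tx":-0.014,"ty":-0.08,"tz":0,"rx":0,"ry":0,"rz":0,"gripper":1},{"tx":-0.014,"ty":-0.08,"tz":0,"rx":0,"ry":0,"rz":0,"gripper":1},{"tx":-0.014,"ty":-0.08,"tz":0,"rx":0,"ry":0,"rz":0,"gripper":1},{"tx":-0.014,"ty":-0.08,"tz":0,"rx":0,"ry":0,"rz":0,"gripper":1},{"tx":-0.014,"ty":-0.08,"tz":0,"rx":0,"ry":0,"rz":0,"gripper":1},{"tx":-0.014,"ty":-0.08,"tz":0,"rx":0,"ry":0,"rz":0,"gripper":1},{"tx":-0.014,"ty":-0.08,"tz":0,"rx":0,"ry":0,"rz":0,"gripper":1},{"tx":-0.012,"ty":-0.08,"tz":0,"rx":0,"ry":0,"rz":0,"gripper":1},{"tx":0,"ty":0,"tz":0,"rx":0,"ry":0,"rz":0,"gripper":1},{"tx":0,"ty":0,"tz":0,"rx":0,"ry":0,"rz":0,"gripper":1}]}}

```text
time_s: 6.48
ee_pos: [511.5, 103.2, 133.9]
ee_rot: [180.0, 0.0, -7.7]
force: [-0.3, 0.2, -1.6]
gripper_width: 23.8
gripper_force: 30.0
```

Run:
```python
from workcell import env
from h import *
s=env.state();print(s["ee_pos"],s["ee_rot"],s["force"],s["gripper_width"])
f=env.grab_frame("top");g=env.grab_frame("scene")
a=zoom(f,245,110,325,250,4);b=zoom(g,290,120,400,260,4)
cv2.imwrite("pics/over.png",np.hstack([a,b]))
```

```text
[511.49738534 103.17386782 133.93323117] [ 1.79970657e+02  2.59586205e-02 -7.66721235e+00] [-0.26681753  0.1941279  -1.60298796] 23.801249268945504
```

View pics/over.png

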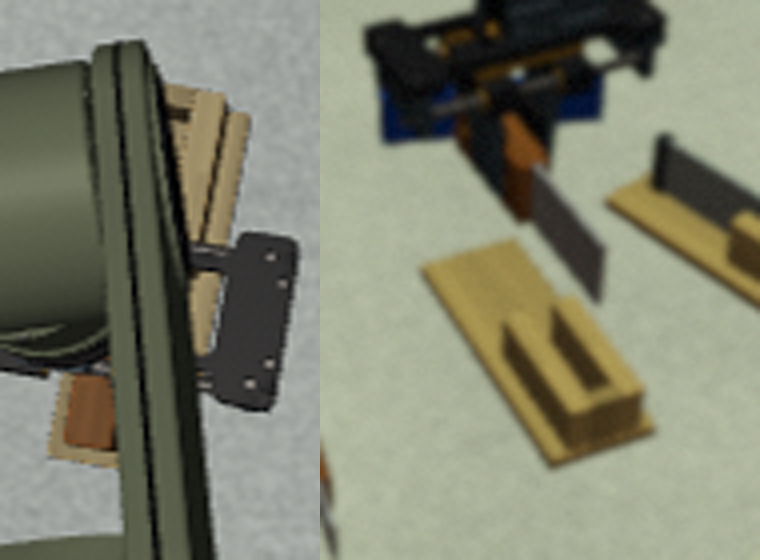

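The arm hides most of the top view. In the scene view the blade points along the stand, with its tip top at about (605,248) and bottom at (598,302). The slot's inner far corner is at (607,385). I compare these with the expected projections.

Run:
```python
from h import *
g=pickle.load(open("scene.pkl","rb"))
z=lambda P:((proj(g,P)-[290,120]+.5)*4+[320,0]).round(1)
y=np.radians(-7.7);u=np.array([np.cos(y),np.sin(y)]);v=np.array([-u[1],u[0]])
t=np.array([511.5,103.2])
for n,zz in(("bot",120),("top",170)): print("tip",n,z([*(t+125*u),zz]))
print("handle front bottom corners",z([*(t+35*u+12*v),120]),z([*(t+35*u-12*v),120]))
s=np.array([553,97.3])
for x in(0,90,98):
  for w in(-28,-10,10,28): print(x,w,z([*(s+x*u+w*v),52]))
```

```text
tip bot [599.5 304.4]
tip top [604.9 243. ]
handle front bottom corners [549.2 216.8] [517.  226.6]
0 -28 [497.5 315.7]
0 -10 [521.  308.1]
0 10 [546.7 299.9]
0 28 [569.7 292.5]
90 -28 [559.5 401.3]
90 -10 [584.  392.9]
90 10 [611.  383.6]
90 28 [635.  375.3]
98 -28 [565.4 409.5]
98 -10 [590.  400.9]
98 10 [617.1 391.5]
98 28 [641.2 383.2]
```

The carried tip projects within 2 px (zoomed) of where it is seen. The stand looks 2–4 mm further ahead than I estimated, so the gap is generous. Move 3 mm forward and lower.

{"op": "send_rows", "data": {"motion": [{"tx":0.006,"ty":-0.001,"tz":0.04,"rx":0,"ry":0,"rz":0,"gripper":1},{"tx":0,"ty":0,"tz":0.05,"rx":0,"ry":0,"rz":0,"gripper":1},{"tx":0,"ty":0,"tz":0.03,"rx":0,"ry":0,"rz":0,"gripper":1},{"tx":0,"ty":0,"tz":0.02,"rx":0,"ry":0,"rz":0,"gripper":1},{"tx":0,"ty":0,"tz":0.02,"rx":0,"ry":0,"rz":0,"gripper":1},{"tx":0,"ty":0,"tz":0,"rx":0,"ry":0,"rz":0,"gripper":1},{"tx":0,"ty":0,"tz":0,"rx":0,"ry":0,"rz":0,"gripper":1}]}}

```text
time_s: 7.45
ee_pos: [515.7, 103.1, 54.4]
ee_rot: [-180.0, -0.1, -7.7]
force: [-0.0, 0.7, -1.6]
gripper_width: 24.1
gripper_force: 30.0
```

{"op": "send_rows", "data": {"motion": [{"tx":0,"ty":0,"tz":0.02,"rx":0,"ry":0,"rz":0,"gripper":1},{"tx":0,"ty":0,"tz":0.02,"rx":0,"ry":0,"rz":0,"gripper":1},{"tx":0,"ty":0,"tz":0.01,"rx":0,"ry":0,"rz":0,"gripper":1},{"tx":0,"ty":0,"tz":0,"rx":0,"ry":0,"rz":0,"gripper":1},{"tx":0,"ty":0,"tz":0,"rx":0,"ry":0,"rz":0,"gripper":1}]}}

```text
time_s: 8.07
ee_pos: [515.4, 103.0, 29.0]
ee_rot: [-180.0, -0.0, -7.7]
force: [0.1, 0.9, -2.0]
gripper_width: 24.0
gripper_force: 30.0
```

Run:
```python
from workcell import env
from h import *
s=env.state();print(s["ee_pos"],s["ee_rot"],s["force"],s["gripper_width"])
f=env.grab_frame("top");g=env.grab_frame("scene")
a=zoom(f,250,120,310,220,5);b=zoom(g,310,160,390,260,6)
b=b[:500]
cv2.imwrite("pics/in.png",np.hstack([a,b]))
```

```text
[515.41753855 103.03433981  29.0080476 ] [-1.79998908e+02 -1.91660638e-02 -7.69461488e+00] [ 0.09593192  0.85477825 -2.02955379] 24.00988502501902
```

View pics/in.png

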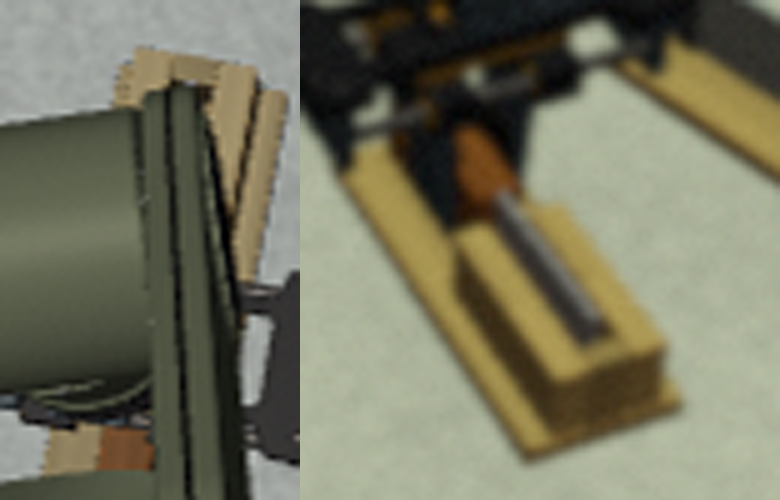

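The blade is down between the walls with no contact force, and its tip (605,325) is near the slot's back end. Nudge 2 mm ahead and set it down.

{"op": "send_rows", "data": {"motion": [{"tx":0.004,"ty":0,"tz":0,"rx":0,"ry":0,"rz":0,"gripper":1},{"tx":0,"ty":0,"tz":0.004,"rx":0,"ry":0,"rz":0,"gripper":1},{"tx":0,"ty":0,"tz":0.002,"rx":0,"ry":0,"rz":0,"gripper":1},{"tx":0,"ty":0,"tz":0,"rx":0,"ry":0,"rz":0,"gripper":1},{"tx":0,"ty":0,"tz":0,"rx":0,"ry":0,"rz":0,"gripper":1}]}}

```text
time_s: 8.8
ee_pos: [517.3, 102.7, 25.9]
ee_rot: [180.0, -0.0, -7.7]
force: [-0.6, -0.5, -2.7]
gripper_width: 23.9
gripper_force: 30.0
```

Almost at the floor; lower 1 mm more and read the force.

{"op": "send_rows", "data": {"motion": [{"tx":0,"ty":0,"tz":0.002,"rx":0,"ry":0,"rz":0,"gripper":1},{"tx":0,"ty":0,"tz":0,"rx":0,"ry":0,"rz":0,"gripper":1},{"tx":0,"ty":0,"tz":0,"rx":0,"ry":0,"rz":0,"gripper":1}]}}

```text
time_s: 9.18
ee_pos: [517.3, 102.7, 25.9]
ee_rot: [-180.0, -0.0, -7.7]
force: [-1.7, -0.9, 5.1]
gripper_width: 23.4
gripper_force: 30.0
```

On the floor (5 N upward). Release partway, then rise and clear the view.

{"op": "send_rows", "data": {"motion": [{"tx":0,"ty":0,"tz":0,"rx":0,"ry":0,"rz":0,"gripper":-0.2},{"tx":0,"ty":0,"tz":0,"rx":0,"ry":0,"rz":0,"gripper":-0.2},{"tx":0,"ty":0,"tz":0,"rx":0,"ry":0,"rz":0,"gripper":-0.2},{"tx":0,"ty":0,"tz":0,"rx":0,"ry":0,"rz":0,"gripper":-0.2},{"tx":0,"ty":0,"tz":0,"rx":0,"ry":0,"rz":0,"gripper":-0.2},{"tx":0,"ty":0,"tz":0,"rx":0,"ry":0,"rz":0,"gripper":-0.2}]}}

```text
time_s: 9.93
ee_pos: [517.2, 102.7, 24.9]
ee_rot: [180.0, -0.0, -7.7]
force: [0.3, -0.3, 0.3]
gripper_width: 54.8
gripper_force: 0.0
```

{"op": "send_rows", "data": {"motion": [{"tx":0,"ty":0,"tz":-0.03,"rx":0,"ry":0,"rz":0,"gripper":-0.2},{"tx":0,"ty":0,"tz":-0.08,"rx":0,"ry":0,"rz":0,"gripper":-0.2},{"tx":0,"ty":0,"tz":-0.08,"rx":0,"ry":0,"rz":0,"gripper":-0.2},{"tx":0,"ty":0,"tz":-0.08,"rx":0,"ry":0,"rz":0,"gripper":-0.2},{"tx":0,"ty":0.08,"tz":-0.04,"rx":0,"ry":0,"rz":0,"gripper":-0.2},{"tx":0,"ty":0.09,"tz":0,"rx":0,"ry":0,"rz":0,"gripper":-0.2},{"tx":0,"ty":0.09,"tz":0,"rx":0,"ry":0,"rz":0,"gripper":-0.2},{"tx":0,"ty":0.09,"tz":0,"rx":0,"ry":0,"rz":0,"gripper":-0.2},{"tx":0,"ty":0.09,"tz":0,"rx":0,"ry":0,"rz":0,"gripper":-0.2},{"tx":0,"ty":0.09,"tz":0,"rx":0,"ry":0,"rz":0,"gripper":-0.2},{"tx":0,"ty":0,"tz":0,"rx":0,"ry":0,"rz":0,"gripper":-0.2}]}}

```text
time_s: 11.3
ee_pos: [481.4, -162.3, 181.0]
ee_rot: [179.9, -0.1, -7.9]
force: [-0.7, 0.0, -0.1]
gripper_width: 54.6
gripper_force: 0.0
```

Run:
```python
from workcell import env
from h import *
s=env.state();print(s["ee_pos"],s["force"],s["gripper_width"])
f=env.grab_frame("top");g=env.grab_frame("scene")
pickle.dump(f,open("top2.pkl","wb"))
a=zoom(f,250,120,310,240,5);b=zoom(g,305,160,385,260,6)
cv2.imwrite("pics/end.png",np.hstack([a,b]))
```

```text
[ 481.42640627 -162.31855408  180.97879787] [-0.72605187  0.03502004 -0.11013806] 54.56587878454488
```

View pics/end.png

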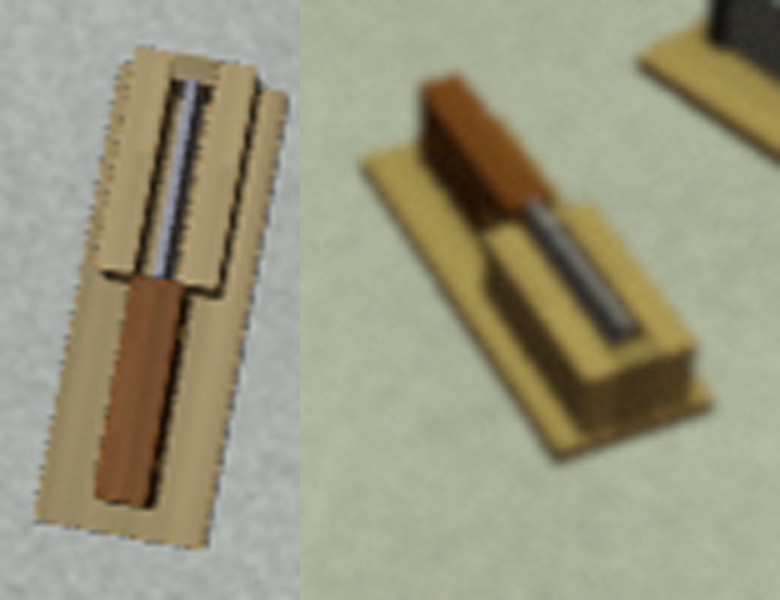

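The scraper stands on edge with the blade (190,80)–(160,278) down in the slot. The handle front at (157,278) is right at the slot front, and the arm is clear. I hand it in.

```bash
python3 -c "
from workcell import env
print(env.job_done())"
```

```text
the job is handed in; nothing more can be done
None
```

The bigger scraper now stands on edge in the empty stand, blade down in the slot and handle on the ledge at the slot front; I let go, never touched the smaller scraper, and handed the job in at about 11.5 s (no verdict was returned).

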